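Close up the edge burnisher after oiling

TASK

The blue edge burnisher on the bench has just been oiled; close it up. First turn its red oil filler cap clockwise until it is fully tight; then turn the black wing of the quarter-turn fastener on the raised, sprung access panel clockwise until the wing lines up with the yellow marks (its key then fits the slot underneath), and press the panel down flush with its frame. Finish while still holding the panel pressed down with the fingers (the spring lifts it if you let go), and do not disturb the other things on the bench.

Things in the scene. Friction and masses are not known exactly. Their poses are not given: they have to be found in the camera images.
- burnisher: bench edge burnisher, fixed to the bench: a low blue gear housing 200 (x) x 230 (y) x 60 mm high on grey feet (280 mm over the feet along y), with a ribbed wooden burnishing head on a shaft that sticks out to its right (-y) as far as 190 mm from the centre, 34 mm above the bench. Origin at the centre of its underside; x points to its back (away from the robot at yaw 0), y to its left, z up. The access panel lies in the left half of its top, the oil filler in the right half
- cap_grip (a point): point on the turning axis of the red oil cap, inside its wing, 29 mm above the housing's top face; at housing (30, -68, 89) mm. The cap is 42 mm across and 11 mm high; on it stands a wing 40 mm long, 14 mm thick, 22 mm high (the point is 9 mm below the wing's top) to be pinched across its thickness from above. The point's x axis runs along the wing, z up
- oil_cap (a joint): turn of the oil cap in rad: 0 = fully tight, at a hard stop, with the wing along the housing's x axis, in line with the yellow mark on the housing in front of it; positive = unscrewed, counted anticlockwise seen from above. It starts 0.7 to 1.3 rad open, does not rise, and stays where it is left (friction about 0.08 N m)
- fastener_grip (a point): point on the turning axis of the fastener, inside its black wing, 20 mm above the panel's hinge plane (8 mm below the wing's top). The wing, with a white line along its top, is 36 mm long, 13 mm thick and 22 mm high, standing 6 mm above the panel, to be pinched across its thickness from above. The point's x axis runs along the wing, z along the fastener's axis (square to the panel, so tilted with it). The fastener sits 78 mm in front of the panel's hinge line
- fastener (a joint): turn of the fastener in rad: 0 = wing along the panel's front-back line, in line with the two yellow marks in front of and behind it, key aligned with the slot in the frame; positive = anticlockwise seen from above. Starts at 0.6 to 1.3, has no stop or click at 0 (range -0.6 to 1.57), stays where it is left (friction about 0.06 N m). Turned more than about 0.25 from 0 its key lands on the slotted plate and stops the panel going down
- panel_plate: aluminium access panel, 138 mm front to back, 108 mm wide, 5 mm thick, hinged along its back edge. Origin on the hinge line, at housing (68, 48, 61) mm; its x points to the back, z out of its upper face; the upper face is 1 mm below the origin's plane, level with the housing's top when shut
- access_panel (a joint): hinge angle of the panel in rad: 0 = shut, flush with the frame (hard stop); positive = front edge raised. A spring holds it up at its stop, 0.15 rad; pushing it shut at the press point takes about 5 N at first and 7 N at the end
- press_point (a point): centre of the black rubber pad (30 mm front to back, 80 mm wide) along the panel's front edge, on its upper face, 122 mm in front of the hinge line; it is 44 mm in front of the fastener's axis and drops about 18 mm as the panel shuts
- wax_pot: white pot with lid, 50 mm across, 57 mm high; bystander; origin at the centre of its underside
- glue_tin: teal tin, 58 mm across, 72 mm high; bystander; origin at the centre of its underside
- mug: green and white mug, 78 x 109 x 101 mm high; bystander; origin at the centre of its underside
- beeswax: yellow wax block, 35 x 52 x 19 mm; bystander; origin at the centre of its underside
- tape_roll: cream tape roll lying flat, 103 mm across, 25 mm high; bystander; origin at the centre of its underside

How it is judged:
By the outcome, as a careful person would: the job done as asked, in the order asked, and still so for the second after the job is handed in, while the arm keeps its last pose, push and grip.
It also fails if it takes over 64 s, if anything falls off the work surface, if the arm or the gripper's body presses on something with over 40 N, if the wrist force passes 120 N, or if a joint passes its speed limit or range.

ROBOT

A 6-joint arm with a two-finger parallel gripper is mounted at the origin on a cart in front of the work surface, level with it; the furniture and walls round the work are solid. World frame = base frame: x ahead of the robot, y to its left, z up, the work surface at z = 0. Lengths are in m, angles in rad, forces in N, time in s.
With the tool pointing down it reaches from about 0.25 to 0.775 m from the base axis. Payload 4 kg.
Tool frame: the origin (TCP) lies on the centre line of the jaws, within the pads' length; the fingertips stand 19 mm ahead of it and the grasp point (between the pads) is the TCP; x points along the fingers, z is the direction in which the jaws open and shut, and the axes are right-handed (so a half turn about x gives the same grasp; the last joint's range is limited). The gripper opens to 94 mm and grips with 3 to 60 N. Pads are 16 mm wide; open, the fingers measure 119 mm over their backs; the gripper's body (75 mm by 177 mm) begins 78 mm behind the grasp point.
Start: joints at [-1.362, 0.087, 1.371, -0, 1.684, -0.103], TCP at [0.169, -0.523, 0.225] pointing down, gripper open.
Joint ranges: [-3.1, 3.1], [-0.76, 2.03], [0.27, 2.55], [-1.08, 4.22], [0.17, 2.65], [-2.57, 2.57]. Speed limits (rad/s): [2.79, 2.79, 3.14, 3.14, 3.14, 3.14].

INTERFACE

Orientations are given as [roll, pitch, yaw] about the fixed x, y, z axes, in that order (R = Rz(yaw) Ry(pitch) Rx(roll)).
In Python, from bench import robot, snapshot, camera_params gives the robot as it stands.
- The arm moves only by the tool step_arm, never from a script. Its argument "motion" is text: rows parted by semicolons, each of 7 numbers parted by spaces: the opening in per cent of the stroke, from 0 (shut) to 100 (fully open), then the shift along the tool's x, y, z in cm, then the turn, a rotation vector about the tool's x, y, z in rad. A call has 1 to 20 rows; each row shifts and turns the commanded pose from where the row before left it, along the tool's axes as they then stand; what a row does not reach is not made up. A row lasts 1/12 s, in which the tool goes at most 41.7 mm and 7.16 degrees, less where a joint would pass 70% of its speed; a pose out of reach is approached as far as the arm can. A call with a gripper value outside its range is refused whole. The fingers move at their own pace and stop on an object; the grip force is fixed at half the most. Time passes only in rows, so rows that do not move let the fingers close. It gives the time, the measured TCP pose, the force and the opening at its end, in the units of the state.
- robot.get_obs(): the state, without advancing time (a new reading comes with each control period).
- snapshot(name): name is "side" or "top"; returns the picture (420x560x3 uint8, red, green, blue); there is no depth.
- camera_params(name): a dict with "fx", "fy", "cx", "cy" (pixels), "R" (3x3) and "t" (3): a world point X has camera coordinates R X + t. Camera axes: x right, y down, z forward; pixel columns grow to the right and rows downward; lengths in m; the calibration is good to about 2 mm. A picture is of the moment at which its call begins. camera_params takes no time and is no camera call.
- robot.close_job(): hands the job in, once; it reports no verdict.
The state is a dict: "time": time; "joint_positions": joint angles; "qvel": joint speeds; "joint_torque": joint torques, N m; "tool_pos": TCP position; "ee_rot": TCP orientation; "wrist_force": force on the tool from outside, world axes, zero at the start; "wrist_torque": the same for the moment, N m; "width": finger opening in m.
Only numpy, scipy, OpenCV 4.12 (cv2) and the standard library are available. Lean on these libraries where they do the work, as an engineer would, in place of code of your own. Each camera call takes 0.05 s, during which the arm holds its last target.

## Working session

There is one attempt and no reset: what is moved stays moved. The work goes in short steps, Python scripts to look and compute and a tool call to move; the robot and the scene stay as the last step left them, time stands still between calls to the robot, and variables do not carry over. Pictures are saved under pics/ and viewed, and the job is handed in when it is done.

Besides the shell and the picture viewer there is one more tool, called after ">>>" in YAML: its name, and indented under it one key for each argument. step_arm: Moves the arm, as the interface text tells. Its arguments: {"type":"object","properties":{"motion":{"type":"string"}},"required":["motion"]}

```bash
ls; mkdir -p pics
python3 - <<'E'
from bench import robot, snapshot, camera_params
import cv2
for n in("side","top"):
    cv2.imwrite(f"pics/{n}0.png",snapshot(n)[:,:,::-1]); p=camera_params(n); print(n,p)
print(robot.get_obs())
E
```

```text
pics
side {'fx': 456.89663194400765, 'fy': 456.89663194400765, 'cx': 281.74054442865946, 'cy': 217.57629317494855, 'R': array([[-0.96846052, -0.24870075,  0.01523698],
       [-0.14406997,  0.5090289 , -0.84860676],
       [ 0.20329307, -0.82403733, -0.5288047 ]]), 't': array([0.5503973 , 0.15366636, 1.03842969])}
top {'fx': 426.91710582019493, 'fy': 426.91710582019493, 'cx': 280.7002645780671, 'cy': 208.53683600707174, 'R': array([[ 0.01623197, -0.99964818, -0.02097722],
       [-0.99167075, -0.01341435, -0.1280983 ],
       [ 0.12777184,  0.02288178, -0.9915396 ]]), 't': array([0.04835512, 0.6013153 , 1.05606145])}
{'time': 0.1, 'joint_positions': array([-1.36207967e+00,  8.78714658e-02,  1.37209678e+00, -2.62572887e-05,
        1.68359319e+00, -1.03102451e-01]), 'qvel': array([ 0.00052282, -0.00083374, -0.00441515,  0.00020841, -0.00085908,
        0.00113178]), 'joint_torque': array([ 2.71519311e-03, -3.41253054e+01, -3.03300726e+01,  7.20155588e-02,
        3.04091640e-02, -9.78704315e-05]), 'tool_pos': array([ 0.16862573, -0.52303285,  0.22342967]), 'ee_rot': array([3.05174446, 1.56882738, 1.79276431]), 'wrist_force': array([-0.75612513,  0.31736202, -0.24562858]), 'wrist_torque': array([0.00906796, 0.00308725, 0.01850128]), 'width': 0.09422606501303761}
```

View pics/top0.png

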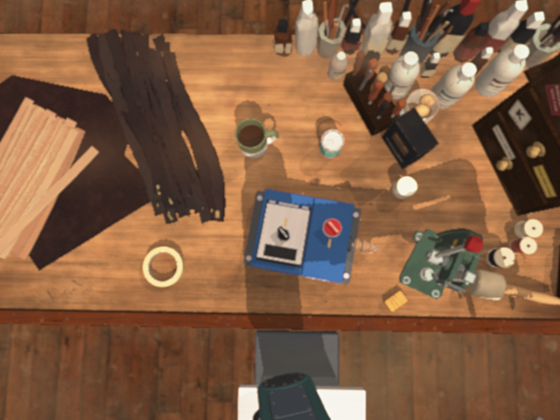

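View pics/side0.png

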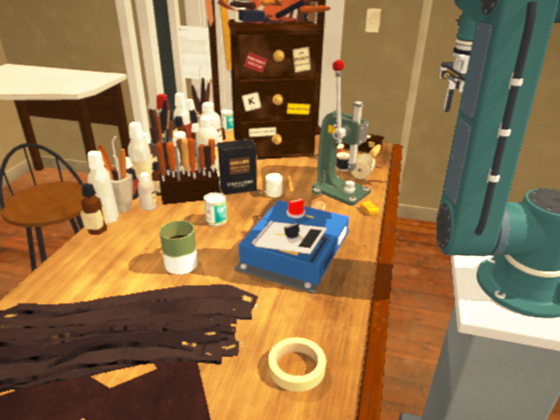

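The top view shows the burnisher around (303,237), with the cap at (332,228), the fastener at (284,233) and the pad at (281,254). I'll zoom in and measure.

```bash
cat > h.py <<'E'
import numpy as np, cv2
from bench import robot, snapshot, camera_params
def ray(n,u,v):
    p=camera_params(n); R=p["R"]; c=-R.T@p["t"]
    d=R.T@np.array([(u-p["cx"])/p["fx"],(v-p["cy"])/p["fy"],1]); return c,d
def onz(n,u,v,z):
    c,d=ray(n,u,v); return c+d*(z-c[2])/d[2]
def proj(n,X):
    p=camera_params(n); q=p["R"]@np.asarray(X)+p["t"]; return np.array([p["fx"]*q[0]/q[2]+p["cx"],p["fy"]*q[1]/q[2]+p["cy"]])
def tri(u1,u2):
    c1,d1=ray("top",*u1); c2,d2=ray("side",*u2)
    s=np.linalg.lstsq(np.c_[d1,-d2],c2-c1,rcond=None)[0]; a=c1+s[0]*d1;b=c2+s[1]*d2
    return (a+b)/2,np.linalg.norm(a-b)
E
python3 - <<'E'
from h import *
t=cv2.imread("pics/top0.png"); s=cv2.imread("pics/side0.png")
cv2.imwrite("pics/topz.png",cv2.resize(t[180:290,235:375],None,fx=5,fy=5,interpolation=cv2.INTER_CUBIC))
cv2.imwrite("pics/sidez.png",cv2.resize(s[190:300,225:365],None,fx=5,fy=5,interpolation=cv2.INTER_CUBIC))
hsv=cv2.cvtColor(t,cv2.COLOR_BGR2HSV)
m=cv2.inRange(hsv,(100,90,40),(125,255,255)); m[:180]=0;m[290:]=0
m=cv2.morphologyEx(m,cv2.MORPH_CLOSE,np.ones((25,25)))
m=cv2.morphologyEx(m,cv2.MORPH_OPEN,np.ones((9,9)))
cs=max(cv2.findContours(m,0,1)[0],key=cv2.contourArea); r=cv2.minAreaRect(cs); print(r)
w=np.array([onz("top",*p,.060)[:2] for p in cv2.boxPoints(r)]); print(w, [np.linalg.norm(w[i]-w[i-1]) for i in range(4)],w.mean(0))
E
```

```text
((303.1756896972656, 235.44595336914062), (91.24143981933594, 79.07591247558594), 9.462322235107422)
[[ 0.45106447  0.12633058]
 [ 0.6473339   0.09823429]
 [ 0.61197952 -0.12873772]
 [ 0.41822465 -0.09580511]] [np.float64(0.22455003695400647), np.float64(0.19827024540800287), np.float64(0.229709001182511), np.float64(0.19653373013747574)] [5.32150634e-01 5.51038343e-06]
```

View pics/topz.png

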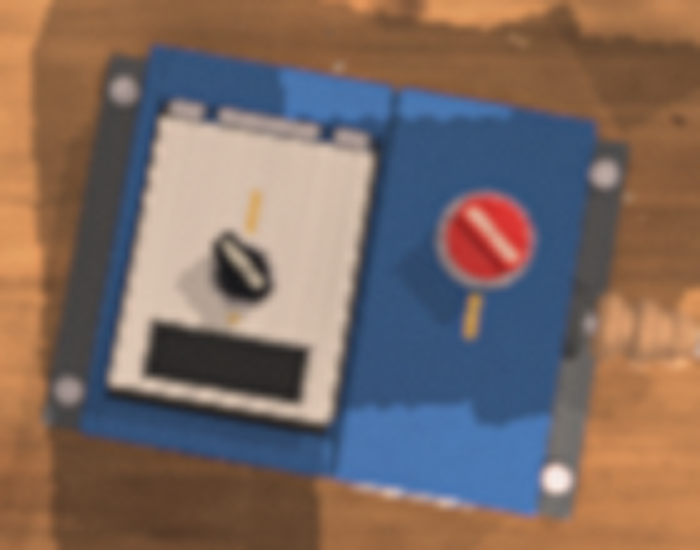

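View pics/sidez.png

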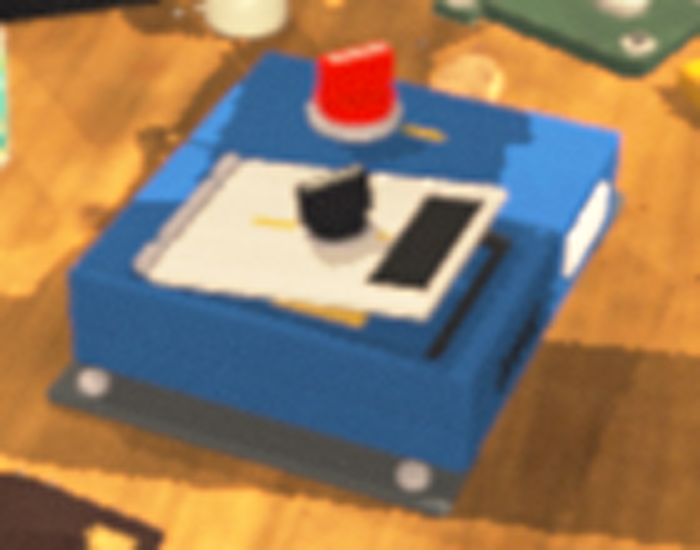

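Run:
```python
from h import *
Z=lambda u,v:(235+(u+.5)/5-.5,180+(v+.5)/5-.5)
S=lambda u,v:(225+(u+.5)/5-.5,190+(v+.5)/5-.5)
print("cam",ray("top",0,0)[0],ray("side",0,0)[0])
L=np.array([(100,115),(100,-115),(-100,-115),(-100,115)])/1000.
W=np.array([onz("top",*Z(*p),.06)[:2] for p in [(155,45),(597,122),(537,515),(80,430)]])
print(W,[np.linalg.norm(W[i]-W[i-1]) for i in range(4)])
lc=L-L.mean(0);wc=W-W.mean(0)
yaw=np.arctan2((lc[:,0]*wc[:,1]-lc[:,1]*wc[:,0]).sum(),(lc*wc).sum()); c,s=np.cos(yaw),np.sin(yaw);R=np.array([[c,-s],[s,c]])
o=W.mean(0); print("yaw",yaw,"o",o,"res",(lc@R.T+o-W)*1000)
# side check
for p in [(265,52),(620,135),(470,470),(72,270)]: print("side",onz("side",*S(*p),.06))
for l in L: print("proj side",(proj("side",[*(R@l+o),.06])-[225,190])*5, )
g=lambda x,y:R@np.array([x,y])/1000+o
print("cap",g(30,-68),"proj top z",(proj("top",[*g(30,-68),.098])-[235,180])*5,"side",(proj("side",[*g(30,-68),.098])-[225,190])*5)
t=.15
f=lambda d,h:(np.array([68-d*np.cos(t)+h*-(-np.sin(t))*1,0]),)
# panel frame tilted: front raised
def P(d,h,t=.15):
    x=68-d*np.cos(t)+h*np.sin(t); z=61+d*np.sin(t)+h*np.cos(t); return np.r_[g(x,48),z/1000]
print("fast",P(78,20),"top",P(78,28),(proj("top",P(78,28))-[235,180])*5,(proj("side",P(78,28))-[225,190])*5)
print("press",P(122,-1),P(122,-1,0),(proj("top",P(122,-1))-[235,180])*5)
for a,b,z in[((470,212),(515,262),.098),((225,240),(262,282),P(78,28)[2])]:
    A=onz("top",*Z(*a),z);B=onz("top",*Z(*b),z); d=A-B; print("wing",A,B,(A+B)/2,np.linalg.norm(d),"ang rel",np.arctan2(d[1],d[0])-yaw)
```

```text
cam [0.46058699 0.03223979 1.12516857] [0.3440712  0.91436844 0.67114242]
[[ 0.64825216  0.09590908]
 [ 0.61182001 -0.12704645]
 [ 0.41665482 -0.09659544]
 [ 0.45432337  0.12908179]] [np.float64(0.19674552824613104), np.float64(0.2259125219705039), np.float64(0.19752649067194014), np.float64(0.22879932189033292)]
yaw -0.16300051167687918 o [5.32762591e-01 3.37242947e-04] res [[ 1.84707713  1.67585211]
 [ 0.9548965  -2.31992702]
 [-1.22887643 -0.31500194]
 [-1.5730972   0.95907684]]
side [ 0.61203889 -0.12169089  0.06      ]
side [ 0.41613995 -0.08896393  0.06      ]
side [0.44214788 0.19011475 0.06      ]
side [0.64583955 0.09913157 0.06      ]
proj side [ 62.35851568 264.71309363]
proj side [265.31565952  43.05357152]
proj side [621.37654912 125.33612676]
proj side [469.16332463 376.83176488]
cap [ 0.55132992 -0.07162979] proj top z [491.98277841 231.96611866] side [354.27408976  48.31703135]
fast [0.53449796 0.04869664 0.0924316 ] top [0.53567762 0.04850264 0.10034176] [241.93920648 260.41604331] [329.38142337 172.61532449]
press [0.48847211 0.05626604 0.07824268] [0.4872678 0.0564641 0.06     ] [225.21691653 360.06738022]
wing [ 0.56178733 -0.06008903  0.098     ] [ 0.53796344 -0.08171068  0.098     ] [ 0.54987539 -0.07089985  0.098     ] 0.03217255247608929 ang rel 0.8999777417551864
wing [0.54634726 0.05778747 0.10034176] [0.52639356 0.03968726 0.10034176] [0.53637041 0.04873737 0.10034176] 0.02694007684292484 ang rel 0.8997304780021802
```

```bash
cat >> h.py <<'E'
from scipy.spatial.transform import Rotation as Ro
def toolR(down,jaw):
    x=np.array(down,float);x/=np.linalg.norm(x);z=np.array(jaw,float);z-=x*(x@z);z/=np.linalg.norm(z);return np.c_[x,np.cross(z,x),z]
def delta(p1,R1,p0=None,R0=None):
    o=robot.get_obs()
    if p0 is None:p0=o["tool_pos"]
    if R0 is None:R0=Ro.from_euler("xyz",o["ee_rot"]).as_matrix()
    return R0.T@(np.array(p1)-p0)*100, Ro.from_matrix(R0.T@R1).as_rotvec()
E
python3 - <<'E'
from h import *
np.set_printoptions(precision=3,suppress=True)
o=robot.get_obs();R0=Ro.from_euler("xyz",o["ee_rot"]).as_matrix();print(R0)
for s in (1,-1):
    a=.737+s*np.pi/2; R1=toolR([0,0,-1],[np.cos(a),np.sin(a),0]); 
    p=o["tool_pos"];RR=R0
    for q in[(.25,-.25,.25),(.30,-.0707,.25),(.5505,-.0712,.14)]:
        d,r=delta(q,R0,p,R0);print(s,q,d);p=np.array(q)
    print(delta(p,R1)[1])
E
```

```text
[[-0.     0.952  0.307]
 [ 0.002  0.307 -0.952]
 [-1.     0.    -0.002]]
1 (0.25, -0.25, 0.25) [ -2.608  16.122 -23.495]
1 (0.3, -0.0707, 0.25) [  0.032  10.26  -15.531]
1 (0.5505, -0.0712, 0.14) [10.989 23.825  7.754]
[ 2.716 -0.001  0.003]
-1 (0.25, -0.25, 0.25) [ -2.608  16.122 -23.495]
-1 (0.3, -0.0707, 0.25) [  0.032  10.26  -15.531]
-1 (0.5505, -0.0712, 0.14) [10.989 23.825  7.754]
[-0.425 -0.002 -0.001]
```

>>> step_arm:
  motion: "45 -.26 1.61 -2.35 0 0 0;45 -.26 1.61 -2.35 0 0 0;45 -.26 1.61 -2.35 0 0 0;45 -.26 1.61 -2.35 0 0 0;45 -.26 1.61 -2.35 0 0 0;45 -.26 1.61 -2.35 0 0 0;45 -.26 1.61 -2.35 0 0 0;45 -.26 1.61 -2.35 0 0 0;45 -.26 1.61 -2.35 0 0 0;45 -.26 1.61 -2.35 0 0 0;45 0 1.71 -2.59 0 0 0;45 0 1.71 -2.59 0 0 0;45 0 1.71 -2.59 0 0 0;45 0 1.71 -2.59 0 0 0;45 0 1.71 -2.59 0 0 0;45 0 1.71 -2.59 0 0 0;45 0 0 0 0 0 0"

```text
time: 1.52
tool_pos: [0.3004, -0.0665, 0.2503]
ee_rot: [2.473, 1.568, 1.223]
wrist_force: [0.4, -0.0, 0.0]
width: 0.0424
```

>>> step_arm:
  motion: "45 0 0 0 -.106 0 0;45 0 0 0 -.106 0 0;45 0 0 0 -.106 0 0;45 0 0 0 -.106 0 0;45 0 0 0 0 0 0"

```text
time: 1.93
tool_pos: [0.2995, -0.0715, 0.2501]
ee_rot: [-2.199, 1.57, -3.033]
wrist_force: [0.7, -0.8, 1.1]
width: 0.0424
```

Run:
```python
from h import *
np.set_printoptions(precision=3,suppress=True)
a=.737-np.pi/2; R1=toolR([0,0,-1],[np.cos(a),np.sin(a),0])
print(delta((.5505,-.0712,.14),R1),robot.get_obs()["joint_positions"])
```

```text
(array([10.984, 18.614, 16.848]), array([-0.   , -0.001,  0.001])) [-0.419 -0.477  1.789 -0.     1.83   0.415]
```

>>> step_arm:
  motion: "45 1.1 1.86 1.685 0 0 0;45 1.1 1.86 1.685 0 0 0;45 1.1 1.86 1.685 0 0 0;45 1.1 1.86 1.685 0 0 0;45 1.1 1.86 1.685 0 0 0;45 1.1 1.86 1.685 0 0 0;45 1.1 1.86 1.685 0 0 0;45 1.1 1.86 1.685 0 0 0;45 1.1 1.86 1.685 0 0 0;45 1.1 1.86 1.685 0 0 0;45 0 0 0 0 0 0;45 0 0 0 0 0 0"

```text
time: 2.93
tool_pos: [0.5504, -0.0717, 0.1383]
ee_rot: [-2.447, 1.566, 2.999]
wrist_force: [-0.7, 0.4, 0.4]
width: 0.0422
```

Run:
```python
from h import *
np.set_printoptions(precision=3,suppress=True)
a=.737-np.pi/2; R1=toolR([0,0,-1],[np.cos(a),np.sin(a),0])
print(delta((.5505,-.0712,.093),R1),robot.get_obs()["tool_pos"])
i=[cv2.resize(snapshot(n)[170:300,225:385,::-1],None,fx=2.5,fy=2.5,interpolation=cv2.INTER_CUBIC) for n in("top","side")]
cv2.imwrite("pics/c1.png",np.hstack(i))
```

```text
(array([ 4.535,  0.054, -0.009]), array([-0.004, -0.003,  0.003])) [ 0.55  -0.072  0.138]
```

View pics/c1.png

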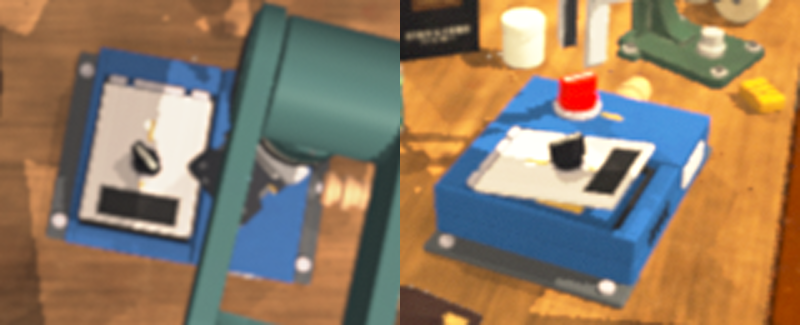

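Side view: the two fingers at columns ~568 and ~597 straddle the cap wing (~578,90). Descend and grip.

>>> step_arm:
  motion: "45 .9 0 0 0 0 0;45 .9 0 0 0 0 0;45 .9 0 0 0 0 0;45 .9 0 0 0 0 0;45 .9 0 0 0 0 0;45 0 0 0 0 0 0;45 0 0 0 0 0 0"

```text
time: 3.62
tool_pos: [0.5502, -0.0711, 0.0945]
ee_rot: [-2.466, 1.569, 2.982]
wrist_force: [0.1, -0.6, -0.0]
width: 0.0423
```

>>> step_arm:
  motion: "5 0 0 0 0 0 0;5 0 0 0 0 0 0;5 0 0 0 0 0 0;5 0 0 0 0 0 0;5 0 0 0 0 0 0;5 0 0 0 0 0 0;5 0 0 0 0 0 0;5 0 0 0 0 0 0"

```text
time: 4.28
tool_pos: [0.5511, -0.0717, 0.0953]
ee_rot: [-0.345, 1.569, -1.18]
wrist_force: [3.4, -5.1, 3.5]
width: 0.036
```

Run:
```python
from h import *
np.set_printoptions(precision=3,suppress=True)
o=robot.get_obs();print(o["width"],o["wrist_force"],o["wrist_torque"],Ro.from_euler("xyz",o["ee_rot"]).as_matrix())
i=[cv2.resize(snapshot(n)[170:300,225:385,::-1],None,fx=2.5,fy=2.5,interpolation=cv2.INTER_CUBIC) for n in("top","side")]
s=snapshot("side")
cv2.imwrite("pics/c2.png",np.hstack(i))
cv2.imwrite("pics/c2s.png",cv2.resize(s[180:240,260:340,::-1],None,fx=8,fy=8,interpolation=cv2.INTER_CUBIC))
```

```text
0.036027924479359444 [ 3.423 -5.144  3.471] [-1.129 -0.713 -0.043] [[ 0.001  0.741  0.671]
 [-0.001  0.671 -0.741]
 [-1.    -0.001  0.001]]
```

View pics/c2s.png

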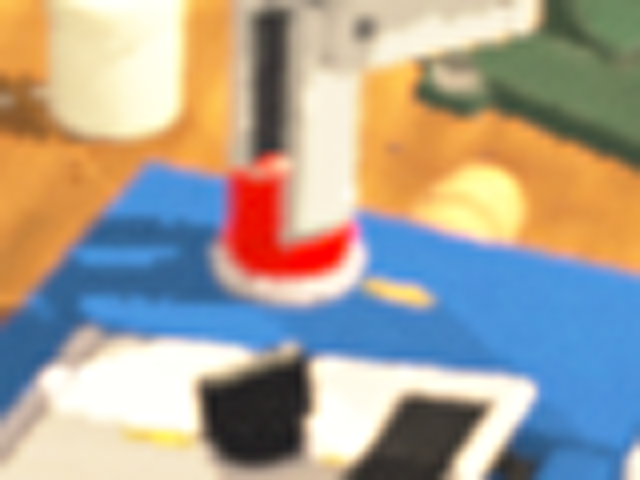

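>>> step_arm:
  motion: "5 0 0 0 0 0 0;5 0 0 0 0 0 0;5 0 0 0 0 0 0;5 0 0 0 0 0 0"

```text
time: 4.77
tool_pos: [0.5512, -0.0704, 0.0971]
ee_rot: [1.419, 1.569, 0.585]
wrist_force: [-2.7, 3.1, 5.1]
width: 0.0137
```

View pics/c2.png

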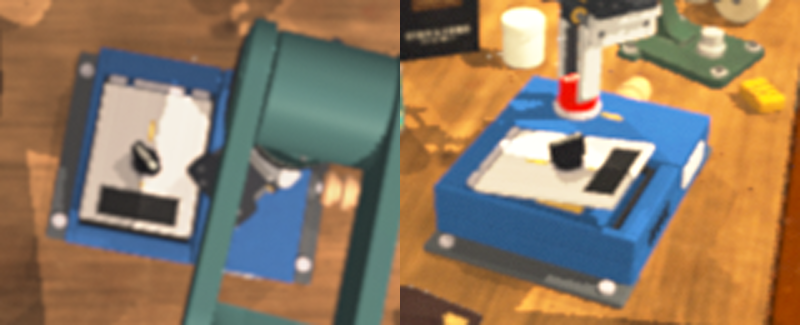

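>>> step_arm:
  motion: "5 -.15 0 0 .08 0 0;5 0 0 0 .08 0 0;5 0 0 0 .08 0 0;5 0 0 0 .08 0 0;5 0 0 0 .08 0 0;5 0 0 0 .08 0 0;5 0 0 0 .08 0 0;5 0 0 0 0 0 0;5 0 0 0 0 0 0"

```text
time: 5.52
tool_pos: [0.551, -0.0701, 0.0971]
ee_rot: [2.617, 1.569, 1.224]
wrist_force: [-0.5, 3.7, 0.8]
width: 0.0137
```

```bash
cat > st.py <<'E'
from h import *
np.set_printoptions(precision=3,suppress=True)
o=robot.get_obs();R=Ro.from_euler("xyz",o["ee_rot"]).as_matrix();z=R[:,2]
print("t",o["time"],"w",o["width"],"F",o["wrist_force"],"T",o["wrist_torque"],"pos",o["tool_pos"],"x",R[:,0],"wing yaw rel",(np.arctan2(z[1],z[0])+np.pi/2+.163),"q",o["joint_positions"])
E
python3 st.py
```

```text
t 5.5167 w 0.013692907863239123 F [-0.529  3.74   0.841] T [ 0.785  0.022 -0.071] pos [ 0.551 -0.07   0.097] x [ 0.001  0.002 -1.   ] wing yaw rel 0.34113052545595424 q [-0.23   0.158  1.548  0.002  1.435  1.163]
```

>>> step_arm:
  motion: "5 0 0 0 .07 0 0;5 0 0 0 .07 0 0;5 0 0 0 .07 0 0;5 0 0 0 .07 0 0;5 0 0 0 .05 0 0;5 0 0 0 .04 0 0;5 0 0 0 0 0 0;5 0 0 0 0 0 0;5 0 0 0 0 0 0"

```text
time: 6.27
tool_pos: [0.551, -0.07, 0.0971]
ee_rot: [3.031, 1.569, 1.27]
wrist_force: [-0.5, 5.5, 1.6]
width: 0.0138
```

```bash
python3 st.py
```

```text
t 6.2667 w 0.013814013088056402 F [-0.543  5.52   1.632] T [1.071 0.053 0.462] pos [ 0.551 -0.07   0.097] x [ 0.001  0.002 -1.   ] wing yaw rel -0.02719772399224432 q [-0.23   0.158  1.548  0.002  1.435  1.531]
```

>>> step_arm:
  motion: "5 0 0 0 .04 0 0;5 0 0 0 .04 0 0;5 0 0 0 0 0 0;5 0 0 0 0 0 0;5 0 0 0 0 0 0"

```text
time: 6.68
tool_pos: [0.5508, -0.0699, 0.0971]
ee_rot: [-2.818, 1.569, 1.625]
wrist_force: [-1.2, 4.9, 1.3]
width: 0.0146
```

```bash
python3 st.py
```

```text
t 6.6833 w 0.014625633405204745 F [-1.228  4.864  1.275] T [1.039 0.162 0.729] pos [ 0.551 -0.07   0.097] x [-0.     0.002 -1.   ] wing yaw rel -0.10620312793433165 q [-0.229  0.158  1.548  0.002  1.436  1.61 ]
```

Torque is 0.73 N m and the width is growing, so the cap is at its hard stop. Release, lift and look.

>>> step_arm:
  motion: "45 0 0 0 0 0 0;45 0 0 0 0 0 0;45 0 0 0 0 0 0;45 0 0 0 0 0 0;45 0 0 0 0 0 0;45 0 0 0 0 0 0;45 -2 0 0 0 0 0;45 -2 0 0 0 0 0;45 -2 0 0 0 0 0;45 0 0 0 0 0 0;45 0 0 0 0 0 0"

```text
time: 7.6
tool_pos: [0.5517, -0.0715, 0.1581]
ee_rot: [1.532, 1.568, -0.314]
wrist_force: [-0.1, -0.1, 0.0]
width: 0.0423
```

```bash
python3 st.py
python3 - <<'E'
from h import *
t=snapshot("top");s=snapshot("side")
z=lambda i,r,c:cv2.resize(i[r:r+75,c:c+100,::-1],None,fx=4,fy=4,interpolation=cv2.INTER_CUBIC)
cv2.imwrite("pics/d1.png",np.hstack([z(t,190,250),z(s,190,245)]))
E
```

```text
t 7.6 w 0.04234961871532509 F [-0.053 -0.134  0.046] T [0.081 0.062 0.01 ] pos [ 0.552 -0.071  0.158] x [ 0.003 -0.001 -1.   ] wing yaw rel -0.11125987776260685 q [-0.231  0.121  1.466 -0.     1.552  1.614]
```

View pics/d1.png

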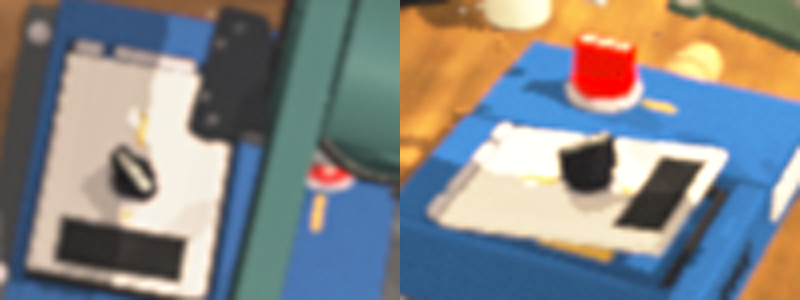

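Cap wing now points along the yellow mark in the side view, with the wing at (605,60) and the mark at (660,105). Next, the fastener.

```bash
cat >> h.py <<'E'
YAW=-.163;O=np.array([.5325,.0005])
def P(d,h,t=.15,y=48):
    c,s=np.cos(YAW),np.sin(YAW)
    x=68-d*np.cos(t)+h*np.sin(t); z=61+d*np.sin(t)+h*np.cos(t)
    return np.r_[np.array([[c,-s],[s,c]])@[x,y]/1000+O,z/1000]
def PR(phi,t=.15): # tool R for gripping wing at fastener angle phi
    B=Ro.from_euler("z",YAW)*Ro.from_euler("y",t)   # panel axes; +y rotation tips normal to +x
    return toolR(B.apply([0,0,-1]),B.apply([np.sin(phi),-np.cos(phi),0]))
E
python3 - <<'E'
from h import *
np.set_printoptions(precision=3,suppress=True)
R=PR(.9);print(R)
o=robot.get_obs()
print("rot in place",delta(o["tool_pos"],R))
for h in(70,22):
    q=P(78,h);print(q,delta(q,R,R0=R)[0])
E
```

```text
[[-0.147  0.734  0.663]
 [ 0.024  0.673 -0.739]
 [-0.989 -0.093 -0.117]]
rot in place (array([0., 0., 0.]), array([-1.009,  0.059, -0.142]))
[0.542 0.048 0.142] [ 1.758  7.492 -9.179]
[0.535 0.049 0.094] [ 6.558  7.492 -9.179]
```

>>> step_arm:
  motion: "45 0 0 0 -.101 .0059 -.0142;45 0 0 0 -.101 .0059 -.0142;45 0 0 0 -.101 .0059 -.0142;45 0 0 0 -.101 .0059 -.0142;45 0 0 0 -.101 .0059 -.0142;45 0 0 0 -.101 .0059 -.0142;45 0 0 0 -.101 .0059 -.0142;45 0 0 0 -.101 .0059 -.0142;45 0 0 0 -.101 .0059 -.0142;45 0 0 0 -.101 .0059 -.0142;45 .35 1.5 -1.84 0 0 0;45 .35 1.5 -1.84 0 0 0;45 .35 1.5 -1.84 0 0 0;45 .35 1.5 -1.84 0 0 0;45 .35 1.5 -1.84 0 0 0;45 0 0 0 0 0 0;45 0 0 0 0 0 0"

```text
time: 9.12
tool_pos: [0.541, 0.0485, 0.1413]
ee_rot: [-2.463, 1.42, 2.989]
wrist_force: [0.3, 0.0, -0.3]
width: 0.0424
```

```bash
python3 st.py
python3 - <<'E'
from h import *
np.set_printoptions(precision=3,suppress=True)
print(delta(P(78,22),PR(.9)))
t=snapshot("top");s=snapshot("side")
z=lambda i,r,c:cv2.resize(i[r:r+75,c:c+100,::-1],None,fx=4,fy=4,interpolation=cv2.INTER_CUBIC)
cv2.imwrite("pics/d2.png",np.hstack([z(t,190,270),z(s,190,245)]))
E
```

```text
t 9.1167 w 0.04241455145396334 F [ 0.299  0.04  -0.289] T [-0.027 -0.061 -0.008] pos [0.541 0.049 0.141] x [-0.149  0.023 -0.989] wing yaw rel 0.8972802407686353 q [-0.027  0.211  1.403  0.019  1.677  0.805]
(array([ 4.737, -0.014,  0.095]), array([0.003, 0.   , 0.002]))
```

View pics/d2.png

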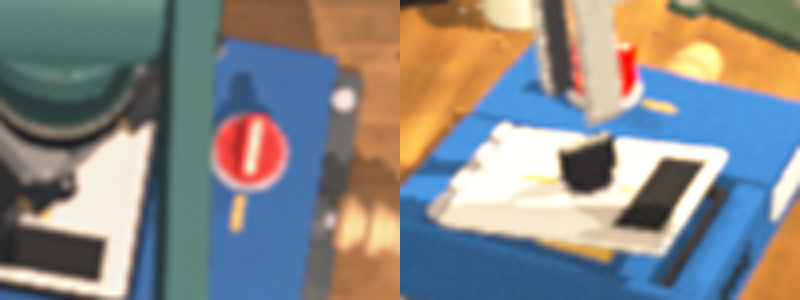

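Cap's white line (255,140) lines up with its yellow mark (238,212). Descend on the fastener.

>>> step_arm:
  motion: "45 .91 0 .02 0 0 0;45 .91 0 .02 0 0 0;45 .91 0 .02 0 0 0;45 .91 0 .02 0 0 0;45 .91 0 .02 0 0 0;45 0 0 0 0 0 0;45 0 0 0 0 0 0;8 0 0 0 0 0 0;8 0 0 0 0 0 0;8 0 0 0 0 0 0;8 0 0 0 0 0 0;8 0 0 0 0 0 0;8 0 0 0 0 0 0;8 0 0 0 0 0 0;8 0 0 0 0 0 0;8 0 0 0 0 0 0;8 0 0 0 0 0 0;8 0 0 0 0 0 0"

```text
time: 10.72
tool_pos: [0.5351, 0.0497, 0.099]
ee_rot: [-2.488, 1.421, 2.963]
wrist_force: [-3.9, 3.8, 3.5]
width: 0.0129
```

```bash
python3 st.py
python3 - <<'E'
from h import *
np.set_printoptions(precision=3,suppress=True)
print(delta(P(78,22),PR(0)))
E
```

```text
t 10.7167 w 0.012863798244471945 F [-3.85   3.824  3.477] T [ 0.699  0.7   -0.195] pos [0.535 0.05  0.099] x [-0.147  0.027 -0.989] wing yaw rel 0.8960885498840753 q [-0.027  0.224  1.474  0.023  1.592  0.804]
(array([ 0.46 , -0.065,  0.081]), array([ 0.902, -0.002, -0.001]))
```

>>> step_arm:
  motion: "8 0 0 0 .1 0 0;8 0 0 0 .1 0 0;8 0 0 0 .1 0 0;8 0 0 0 .1 0 0;8 0 0 0 .1 0 0;8 0 0 0 .1 0 0;8 0 0 0 .1 0 0;8 0 0 0 .1 0 0;8 0 0 0 .1 0 0;8 0 0 0 0 0 0;8 0 0 0 0 0 0;8 0 0 0 0 0 0"

```text
time: 11.72
tool_pos: [0.535, 0.0502, 0.099]
ee_rot: [-1.593, 1.42, 2.958]
wrist_force: [-4.3, 5.1, 4.2]
width: 0.0128
```

```bash
python3 st.py
python3 - <<'E'
from h import *
np.set_printoptions(precision=3,suppress=True)
print(delta(P(78,22),PR(0)))
E
```

```text
t 11.7167 w 0.012779846028941734 F [-4.252  5.082  4.244] T [ 0.904  0.779 -0.159] pos [0.535 0.05  0.099] x [-0.147  0.027 -0.989] wing yaw rel 0.0015009812077541873 q [-0.027  0.224  1.474  0.023  1.592  1.704]
(array([0.456, 0.042, 0.143]), array([ 0.002, -0.003,  0.001]))
```

>>> step_arm:
  motion: "45 0 0 0 0 0 0;45 0 0 0 0 0 0;45 0 0 0 0 0 0;45 0 0 0 0 0 0;45 0 0 0 0 0 0;45 0 0 0 0 0 0;45 -2 0 0 0 0 0;45 -2 0 0 0 0 0;45 -2 0 0 0 0 0;45 0 0 0 0 0 0;0 0 -3 3 0 0 0;0 0 -3 3 0 0 0;0 0 -3 3 0 0 0;0 0 -3 3 0 0 0;0 0 0 0 0 0 0;0 0 0 0 0 0 0"

```text
time: 13.05
tool_pos: [0.4097, -0.0514, 0.1744]
ee_rot: [-1.572, 1.424, 2.975]
wrist_force: [0.4, 0.7, -0.4]
width: 0.006
```

```bash
python3 st.py
python3 - <<'E'
from h import *
t=snapshot("top");s=snapshot("side")
cv2.imwrite("pics/e_t.png",t[:,:,::-1])
z=lambda i,r,c:cv2.resize(i[r:r+75,c:c+100,::-1],None,fx=4,fy=4,interpolation=cv2.INTER_CUBIC)
cv2.imwrite("pics/d3.png",np.hstack([z(t,200,240),z(s,190,245)]))
E
```

```text
t 13.05 w 0.006004914468361387 F [ 0.386  0.707 -0.443] T [ 0.053 -0.055  0.004] pos [ 0.41  -0.051  0.174] x [-0.144  0.024 -0.989] wing yaw rel -0.002215683953136899 q [-0.252 -0.095  1.659 -0.013  1.724  1.483]
```

View pics/d3.png

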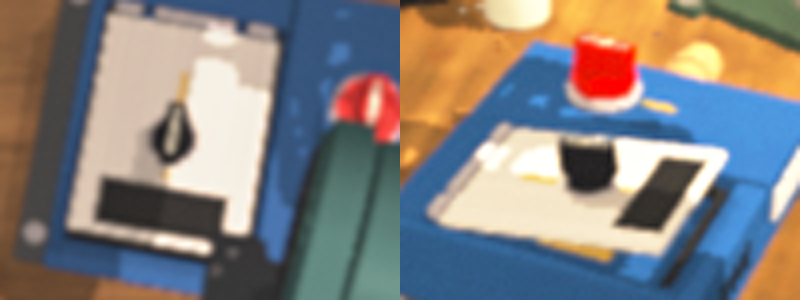

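Run:
```python
from h import *
t=cv2.imread("pics/e_t.png")
c=t[200:275,240:340]; 
g=cv2.resize(c[20:45,35:55],None,fx=24,fy=24,interpolation=cv2.INTER_CUBIC)
cv2.imwrite("pics/d4.png",g)
# white line : bright pixels enclosed in dark wing; rows 26..39
gray=cv2.cvtColor(c,cv2.COLOR_BGR2GRAY).astype(float)
print(gray[24:43,36:52].astype(int))
h=cv2.cvtColor(c,cv2.COLOR_BGR2HSV); m=cv2.inRange(h,(18,90,100),(35,255,255)); print(np.argwhere(m)[:, ::-1].tolist())
```

```text
[[197 198 197 198 200 197 187 181 172 172 199 231 240 241 241 241]
 [197 198 198 199 199 183 157 138 135 146 193 235 242 241 241 241]
 [198 199 198 200 195 168 122  99 108 113 168 232 243 242 241 241]
 [198 199 199 201 191 155 106 109 131 112 146 224 243 242 241 241]
 [199 199 199 196 177 133  97 123 140 109 126 207 240 242 241 241]
 [200 199 192 176 143  96  96 138 135  94 106 186 235 242 241 241]
 [200 191 171 138  94  63 108 157 138  83  84 156 223 240 242 241]
 [188 169 134  91  52  54 119 164 140  77  60 125 203 238 241 241]
 [165 137  96  54  32  60 123 161 132  73  45  94 171 229 240 241]
 [152 118  74  38  32  75 129 151 119  65  38  68 139 214 238 241]
 [150 114  69  35  40  95 146 149 109  57  38  58 129 210 239 241]
 [149 113  68  34  49 113 160 146  95  48  37  61 135 215 240 241]
 [151 119  75  39  54 121 166 143  83  41  41  77 150 220 239 241]
 [159 135  99  57  54 111 150 127  69  39  60 118 186 229 239 241]
 [164 153 129  87  54  75 102  82  50  62 104 168 225 239 241 241]
 [165 165 153 114  67  43  50  50  78 127 170 214 237 241 241 241]
 [166 168 160 132  95  73  76  99 143 197 228 235 240 241 241 241]
 [166 169 166 153 135 135 160 187 213 234 241 242 241 241 241 241]
 [167 168 167 165 158 179 222 239 241 243 243 242 241 241 241 241]]
[[45, 21], [45, 22], [45, 23], [41, 44]]
```

View pics/d4.png

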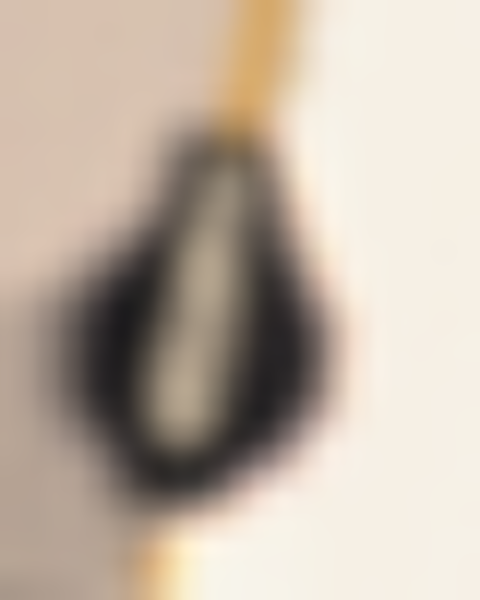

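Run:
```python
from h import *
t=cv2.imread("pics/e_t.png")
gray=cv2.cvtColor(t,cv2.COLOR_BGR2GRAY).astype(float)
pts=[]
for r in range(227,238):
    seg=gray[r,240+39:240+49]; 
    j=4+0 ; k=np.arange(240+40,240+47); w=gray[r,k]-gray[r,k].min(); w=np.where(w>0.6*w[1:6].max(),w,0)
    if r<230: k=np.arange(240+42,240+46); w=np.clip(gray[r,k]-95,0,None)
    pts.append(((w*k).sum()/w.sum(),r))
pts=np.array(pts);print(pts[:,0]-240)
f=np.polyfit(pts[:,1],pts[:,0],1);print(f)
def B(X): return X
n=Ro.from_euler("z",YAW).apply
def onplane(u,v,h,tl=.15):
    N=Ro.from_euler("z",YAW).apply([np.sin(tl),0,np.cos(tl)]); p0=P(78,h,tl); c,d=ray("top",u,v); X=c+d*((p0-c)@N)/(d@N)
    return (Ro.from_euler("z",YAW)*Ro.from_euler("y",tl)).inv().apply(X-p0)*1000
A=onplane(np.polyval(f,227),227,28);C=onplane(np.polyval(f,237),237,28);d=A-C;print("wing",A,C,np.arctan2(d[1],d[0]))
A=onplane(285.1,222,-1);C=onplane(281,244,-1);d=A-C;print("marks",A,C,np.arctan2(d[1],d[0]))
```

```text
[43.75641026 43.79775281 43.46428571 43.44378698 43.44       43.028125
 42.9669967  42.87241379 42.10714286 42.07166124 42.05904059]
[-1.91621753e-01  3.27456939e+02]
wing [1.28866551e+01 7.58014752e-01 2.01121673e-13] [-1.21542123e+01  9.11375005e-01 -1.16066302e-14] -0.006124322042757458
marks [ 3.28167037e+01  1.07188315e+00 -2.23516349e-13] [-2.37446437e+01  1.14579802e+00 -1.36843106e-13] -0.001306808125878542
```

Run:
```python
from h import *
np.set_printoptions(precision=3,suppress=True)
R=PR(0,0);q=P(122,-1,0.05);print(q)
q[2]=.135
o=robot.get_obs();print(delta(q,R)[1],delta(q,R,R0=R)[0])
```

```text
[0.487 0.057 0.066]
[ 0.001 -0.     0.147] [  3.937   5.752 -11.801]
```

>>> step_arm:
  motion: "0 0 0 0 0 0 .074;0 0 0 0 0 0 .073;0 .4 .72 -1.475 0 0 0;0 .4 .72 -1.475 0 0 0;0 .5 .72 -1.475 0 0 0;0 .5 .72 -1.475 0 0 0;0 .5 .72 -1.475 0 0 0;0 .5 .72 -1.475 0 0 0;0 .5 .72 -1.475 0 0 0;0 .64 .71 -1.475 0 0 0;0 0 0 0 0 0 0;0 0 0 0 0 0 0"

```text
time: 14.15
tool_pos: [0.4868, 0.0576, 0.1342]
ee_rot: [-1.331, 1.568, -3.061]
wrist_force: [0.8, -0.7, -0.7]
width: 0.0006
```

```bash
python3 st.py
python3 - <<'E'
from h import *
np.set_printoptions(precision=3,suppress=True)
q=P(122,-1,0);print(q,delta(q+[0,0,.019],PR(0,0)))
s=snapshot("side");t=snapshot("top")
z=lambda i,r,c:cv2.resize(i[r:r+75,c:c+100,::-1],None,fx=4,fy=4,interpolation=cv2.INTER_CUBIC)
cv2.imwrite("pics/f1.png",np.hstack([z(t,200,240),z(s,190,245)]))
E
```

```text
t 14.15 w 0.0005947499727303591 F [ 0.766 -0.68  -0.688] T [-0.035  0.021 -0.018] pos [0.487 0.058 0.134] x [-0.003 -0.    -1.   ] wing yaw rel 0.0037948310981050504 q [ 0.002 -0.008  1.649 -0.     1.503  1.732]
[0.487 0.057 0.06 ] (array([5.518, 0.052, 0.093]), array([0.004, 0.001, 0.003]))
```

View pics/f1.png

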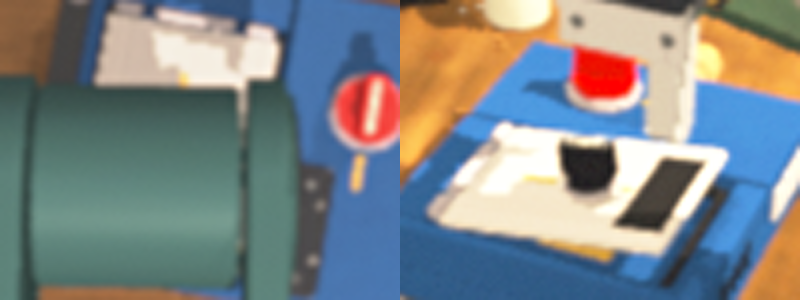

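>>> step_arm:
  motion: "0 1 0 0 0 0 0;0 1 0 0 0 0 0;0 1 0 0 0 0 0;0 .5 0 0 0 0 0;0 .5 0 0 0 0 0;0 .4 0 0 0 0 0;0 .3 0 0 0 0 0;0 .3 0 0 0 0 0;0 .3 0 0 0 0 0;0 0 0 0 0 0 0;0 0 0 0 0 0 0;0 0 0 0 0 0 0"

```text
time: 15.25
tool_pos: [0.4866, 0.0563, 0.0827]
ee_rot: [-0.744, 1.57, -2.477]
wrist_force: [-3.6, -0.5, 5.2]
width: 0.0003
```

```bash
python3 st.py
```

```text
t 15.25 w 0.00028286274212229254 F [-3.61  -0.538  5.154] T [-0.157  0.798  0.021] pos [0.487 0.056 0.083] x [-0. -0. -1.] wing yaw rel 0.0007101012386749594 q [-0.     0.028  1.72  -0.     1.394  1.733]
```

>>> step_arm:
  motion: "0 .2 0 0 0 0 0;0 .2 0 0 0 0 0;0 .1 0 0 0 0 0;0 0 0 0 0 0 0;0 0 0 0 0 0 0;0 0 0 0 0 0 0"

```text
time: 15.75
tool_pos: [0.487, 0.0564, 0.0791]
ee_rot: [1.49, 1.57, -0.243]
wrist_force: [-5.6, -0.9, 10.0]
width: 0.0009
```

```bash
python3 st.py
```

```text
t 15.75 w 0.0008579141528284569 F [-5.622 -0.892 10.007] T [-0.088  1.114 -0.046] pos [0.487 0.056 0.079] x [ 0.001 -0.    -1.   ] wing yaw rel 0.0007329443671657276 q [-0.     0.031  1.724 -0.     1.385  1.733]
```

>>> step_arm:
  motion: "0 .15 0 0 0 0 0;0 .1 0 0 0 0 0;0 0 0 0 0 0 0;0 0 0 0 0 0 0;0 0 0 0 0 0 0"

```text
time: 16.17
tool_pos: [0.487, 0.0564, 0.0787]
ee_rot: [1.461, 1.569, -0.272]
wrist_force: [-9.3, -0.8, 19.5]
width: 0.0007
```

```bash
python3 st.py
python3 - <<'E'
from h import *
s=snapshot("side");t=snapshot("top")
z=lambda i,r,c:cv2.resize(i[r:r+75,c:c+100,::-1],None,fx=4,fy=4,interpolation=cv2.INTER_CUBIC)
cv2.imwrite("pics/f2.png",np.hstack([z(t,200,240),z(s,195,245)]))
cv2.imwrite("pics/f2t.png",t[:,:,::-1])
E
```

```text
t 16.1667 w 0.0006861460352873383 F [-9.344 -0.808 19.459] T [-0.08   2.002 -0.041] pos [0.487 0.056 0.079] x [ 0.001 -0.    -1.   ] wing yaw rel 0.0009390918475568888 q [-0.     0.031  1.725 -0.     1.384  1.733]
```

View pics/f2.png

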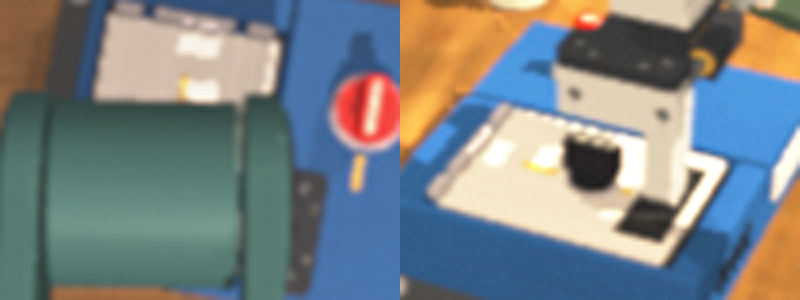

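View pics/f2t.png

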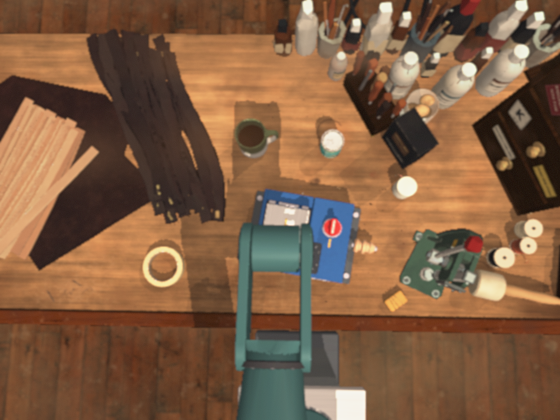

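The panel looks flush: the tip is at 59.7 mm and force climbs steeply against the stop (10 N to 19.5 N over 0.4 mm). Nothing else on the bench has moved, so I'm handing in.

```bash
python3 -c "
from bench import robot
print(robot.close_job())"
```

```text
the job is handed in; nothing more can be done
None
```

The burnisher is closed up, in the order you asked, and I handed the job in at about 16 s with the closed fingers still holding the panel down.

- **Oil cap:** I turned it clockwise until it hit the hard stop, where the torque reached about 0.7 N m. In the pictures its white line points along the yellow mark. At the stop the fingers slipped slightly on the wing, by about 0.1 rad.
- **Fastener:** I turned the wing clockwise by 0.9 rad and let go to check it. In the top view it measured about -0.006 rad, and the yellow marks about -0.001 rad.
- **Panel:** I pressed it down on the rubber pad until the fingertips were at 59.7 mm, against 60 mm expected when shut. Force there rose from 10 to 19.5 N over the last 0.4 mm, so it is on its stop. There is also about 9 N of sideways friction at the pad.
- **Other things on the bench:** they look unmoved in the last top picture.

While closing on the cap, the fingers stuck for a moment at 36 mm open and then settled on the wing at 13.7 mm. No check failed or disagreed at the end.

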